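Undo a microcentrifuge's left-hand rotor knob and take the rotor out

ROBOT

A 6-joint arm with a two-finger parallel gripper is mounted at the origin on a cart in front of the work surface, level with it; the furniture and walls round the work are solid. World frame = base frame: x ahead of the robot, y to its left, z up, the work surface at z = 0. Lengths are in m, angles in degrees, forces in N, time in s.
With the tool pointing down it reaches from about 0.4 to 0.825 m from the base axis. Payload 7 kg.
Tool frame: the origin (TCP) lies midway between the tips of the shut fingers; the grasp point (between the pads) lies 19 mm behind it; z points along the fingers, y is the line along which they close (so a half turn about z gives the same grasp; the last joint's range is limited). The gripper opens to 88 mm and grips with 3 to 60 N. Pads are 19 mm wide; open, the fingers measure 130 mm over their backs; the gripper's body (78 mm by 193 mm) begins 47 mm behind the grasp point.
Start: joints at [82.798, 20.546, 0.682, 0, -70.136, -16.507], TCP at [0.271, 0.618, 0.227] pointing down, gripper open.
Joint ranges: [-176.03, 176.03], [-82.01, 121.73], [-58.28, 71.71], [-173.87, 95.51], [-174.79, -0.11], [-173.66, 173.66]. Speed limits (degrees/s): [136.94, 136.94, 172.46, 180, 180, 180].

INTERFACE

Orientations are given as [roll, pitch, yaw] about the fixed x, y, z axes, in that order (R = Rz(yaw) Ry(pitch) Rx(roll)).
In Python, from plant import ctrl gives the robot as it stands.
- The arm moves only by the tool arm_command, never from a script. Its argument "steps" is a list of rows, each an object with "translation": the shift along the tool's x, y, z in mm, a list of three; "rotation": the turn, a rotation vector about the tool's x, y, z in units of 5 degrees (1.0 is 5 degrees), a list of three; "claw": the finger opening in mm, from 0 to 87.6. In form: [{"translation": [x, y, z], "rotation": [rx, ry, rz], "claw": claw}, ...]. A call has 1 to 5 rows; each row is the pose to reach, as a shift and turn from the pose commanded when the call began, along the tool's axes at that moment; what a row does not reach only later rows make up. A row lasts 1/10 s, in which the tool goes at most 50 mm and 8.59 degrees, less where a joint would pass 70% of its speed; a pose out of reach is approached as far as the arm can. A call with a gripper value outside its range is refused whole. The fingers move at their own pace and stop on an object; the grip force is fixed at half the most. Time passes only in rows, so rows that repeat a pose let the fingers close. It gives the time, the measured TCP pose, the force, the opening and the grip force at its end, in the units of the state.
- ctrl.get_obs(): the state, without advancing time (a new reading comes with each control period).
- ctrl.snapshot(name): name is "side" or "top" or "wrist"; returns (picture, depth): 400x640x3 uint8, red, green, blue; 400x640 float32, m along the optical axis (not along the pixel's ray), 0 where there is no reading.
- ctrl.calibration(name): a dict with "vertical_fov" (degrees; the focal length in pixels is half the picture's height over the tangent of half this angle, whatever the lens; pixels are square), "cx", "cy" (the principal point, pixels), "rvec" (rotation vector, rad) and "tvec" (3), from world to camera coordinates, as OpenCV has them; the wrist camera has in their place "hand_eye" (4x4, takes a point from camera to tool coordinates, whose origin is the TCP and whose axes are the flange's). Camera axes: x right, y down, z forward; pixel columns grow to the right and rows downward; lengths in m; the calibration is good to about 2 mm. A picture is of the moment at which its call begins: read the wrist's pose just before it. calibration takes no time and is no camera call.
- ctrl.close_job(): hands the job in; it is judged then, once.
The state is a dict: "clock": time; "joint_pos": joint angles; "qvel": joint speeds; "tau": joint torques, N m; "tool_pos": TCP position; "orientation": TCP orientation; "force": force on the tool from outside, world axes, zero at the start; "moment": the same for the moment, N m; "opening": finger opening in m; "gripper_force": force on a finger pad.
Only numpy, scipy, OpenCV 4.12 (cv2) and the standard library are available. Lean on these libraries where they do the work, as an engineer would, in place of code of your own. Each camera call takes 0.05 s, during which the arm holds its last target. There are 200 camera calls.

TASK

Take the rotor out of the open microcentrifuge for cleaning: undo the black knob that holds it down - it has a left-hand thread, so it loosens clockwise as seen from above - until it has run out of the thread, lift it off and stand it in the steel tray. Then lift the rotor straight up off the spindle by its hub and stand it upright in the tray beside the knob. Let the knob climb as it turns and never force the thread or jam the rotor; set both parts down rather than drop them, and leave everything else where it is.

Things in the scene. Friction and masses are not known exactly. Their poses are not given: they have to be found in the camera images.
- centrifuge: White microcentrifuge, 176 mm wide, 224 mm deep, deck 96 mm high, fixed; its lid stands open at the back (to 255 mm high, leaning away, from 122 mm behind the spindle). Origin on the bench under the upright spindle; x to its back, z up. The bowl is 125 mm wide, centred on the spindle, floor at z = 52 mm. The spindle is braked and does not turn.
- spindle (a point): Point on the spindle's axis at the height of the rotor's top, 98 mm above the bench. The spindle is 24 mm thick below; its left-hand thread (23 mm over the crests) reaches up to 19 mm above this point. A sprung seat under the rotor pushes rotor and knob up with 10 to 14 N while the knob is tight and stops after 1.5 mm, so the turn is stiff at first.
- knob_cap (a point): Centre of the black knob's gripping part: round ribbed closed cap, 42 mm wide, 18 mm tall (9 mm up and down from here), over a 36 mm skirt; foot 30 mm below this point. z is its axis. 0.09 kg. At first its foot stands on the rotor's hub, this point about 128 mm above the bench. Turning it the wrong way, or pulling it or holding it down while the thread is engaged, loads the thread: keep this below 25 N.
- knob_foot (a point): The knob's foot on its axis. Coarse left-hand thread with 1.5 mm play up and down and 1 mm sideways: turning clockwise makes the knob climb several millimetres, which the hand must feel and follow. It runs out after a half to three quarters of a turn, by tightness; only then does it lift freely, and 15 mm more clears the spindle. Left in between, it stays put. A 15 N grip turns it.
- rotor_hub (a point): Point on the axis of the aluminium rotor, in its round hub collar: 40 mm across, free from 11 mm below this point to its top 9 mm above. Disc 96 mm across, eight small holes, its top 9 mm below this point; underside 31 mm below. z is its axis. 0.3 kg. On the spindle with 1 mm of play, this point about 89 mm above the bench; it must rise 70 mm straight up to clear the spindle.
- tray: Shallow stainless steel tray, 165 mm (its x) by 255 mm (its y), fixed to the bench; floor 3 mm and rim 14 mm above the bench, walls 3 mm thick. Origin at the centre of its underside, z up. Empty.
- beaker_b: glass beaker, 52 mm wide, 66 mm tall; bystander, origin at the centre of its underside
- buffer_0: white plastic bottle, 36 mm wide, 82 mm tall, red cap; bystander, origin at the centre of its underside
- buffer_1: white plastic bottle, 36 mm wide, 82 mm tall, yellow cap; bystander, origin at the centre of its underside
- steel_flask_0: small steel flask with stopper, 34 mm wide, 75 mm tall; bystander, origin at the centre of its underside
- petri_dish: covered glass dish, 89 mm wide, 16 mm tall; bystander, origin at the centre of its underside
- forceps: steel forceps lying flat, 131 mm long, along its y; bystander, origin at the centre of its underside
Not all that is in view belongs to the job. What is shaped like the part that bears knob_cap but purple is not meant.

How it is judged:
By the outcome, as a careful person would: the job done as asked, in the order asked, and still so for the second after the job is handed in, with the robot touching nothing.
It also fails if it takes over 72 s, if anything falls off the work surface, if the arm or the gripper's body presses on something with over 40 N, if the wrist force passes 120 N, or if a joint passes its speed limit or range.

## Working session

There is one attempt and no reset: what is moved stays moved. The work goes in short steps, Python scripts to look and compute and a tool call to move; the robot and the scene stay as the last step left them, time stands still between calls to the robot, and variables do not carry over. Pictures are saved under pics/ and viewed, at most 10 in all, crops included, and the job is handed in when it is done.

Besides the shell and the picture viewer there is one more tool, called after "Request:" as name(argument=value, ...) on one line, values as JSON. arm_command: Moves the arm, as the interface text tells. Its arguments: {"type":"object","properties":{"steps":{"type":"array"}},"required":["steps"]}

```bash
mkdir -p pics; ls; cat > h.py <<'E'
import numpy as np, cv2
from scipy.spatial.transform import Rotation as R
from plant import ctrl
def snap(n):
    o=ctrl.get_obs(); im,d=ctrl.snapshot(n); c=ctrl.calibration(n)
    f=im.shape[0]/2/np.tan(np.radians(c["vertical_fov"])/2)
    if "hand_eye" in c:
        T=np.eye(4); T[:3,:3]=R.from_euler('xyz',o["orientation"],degrees=True).as_matrix(); T[:3,3]=o["tool_pos"]
        M=T@np.array(c["hand_eye"])
    else:
        A=np.eye(4); A[:3,:3]=cv2.Rodrigues(np.array(c["rvec"],float))[0]; A[:3,3]=np.ravel(c["tvec"]); M=np.linalg.inv(A)
    v,u=np.mgrid[:im.shape[0],:im.shape[1]]
    P=np.stack([(u-c["cx"])/f*d,(v-c["cy"])/f*d,d],-1)@M[:3,:3].T+M[:3,3]
    P[d==0]=np.nan
    return im,d,P,c,f,M
E
python3 - <<'E'
from h import *
o=ctrl.get_obs(); print(o)
for n in("top","side","wrist"):
    im,d,P,c,f,M=snap(n); print(n,{k:v for k,v in c.items()},f,M[:3,3])
    cv2.imwrite(f"pics/{n}0.png",im[...,::-1]); np.savez(f"{n}0.npz",im=im,P=P)
E
```

```text
pics
{'clock': 0.0, 'joint_pos': array([ 8.27977530e+01,  2.05916869e+01,  6.35125075e-01, -2.04890132e-02,
       -7.01348718e+01, -1.65073994e+01]), 'qvel': array([-0.00867393,  0.00207271,  0.00666183,  0.03145289,  0.0416969 ,
        0.03094032]), 'tau': array([-1.33876292e-03, -5.82723141e+01,  2.93048537e+01,  6.99690789e+00,
        6.72890237e-03, -1.82873127e-04]), 'tool_pos': array([0.27124132, 0.61758792, 0.22562894]), 'orientation': array([ 1.79906862e+02, -7.51529767e-03, -2.37166180e+01]), 'force': array([0.09947687, 0.53226107, 0.08887236]), 'moment': array([ 0.02801064,  0.01168088, -0.06555316]), 'gripper_force': 0.0, 'opening': 0.08763499270549589}
top {'vertical_fov': 46.1053281736891, 'cx': 322.64344189476543, 'cy': 193.37984588833723, 'rvec': array([ 2.17204675, -2.14334313,  0.13870762]), 'tvec': array([0.29028648, 0.51077443, 1.23796155])} 469.9689653173927 [0.34769341 0.2994244  1.29118545]
side {'vertical_fov': 54.58453265163505, 'cx': 320.35227390932164, 'cy': 198.29942108600284, 'rvec': array([ 2.63608112, -0.07313097,  0.00283457]), 'tvec': array([-0.48601541,  0.33241418,  0.97070264])} 387.62126574757355 [ 0.48745449 -0.20396741  1.00486774]
wrist {'vertical_fov': 66.94423572784714, 'cx': 318.9439282899331, 'cy': 200.76056017069496, 'hand_eye': array([[-8.74898847e-05, -9.63906622e-01, -2.66240522e-01,
         7.31637089e-02],
       [ 9.99999816e-01, -2.44239650e-04,  5.55641740e-04,
         5.98182643e-04],
       [-6.00613245e-04, -2.66240425e-01,  9.63906466e-01,
        -1.59121668e-01],
       [ 0.00000000e+00,  0.00000000e+00,  0.00000000e+00,
         1.00000000e+00]])} 302.4867617142452 [0.33809448 0.5878775  0.38484083]
```

View pics/top0.png

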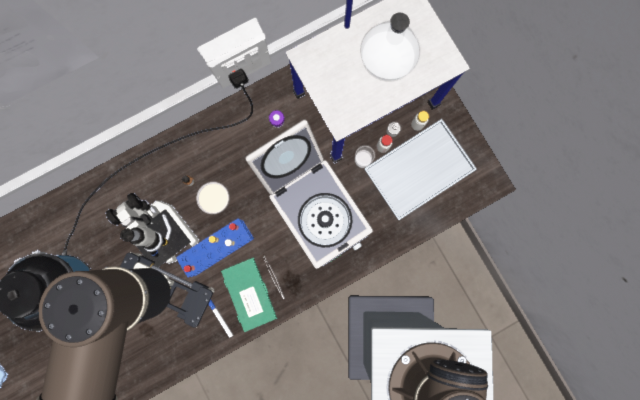

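View pics/side0.png

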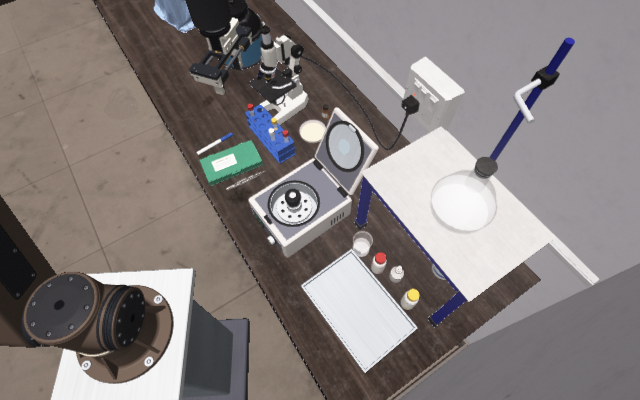

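Top view: the centrifuge knob is at about (325,219), the open lid at (287,157), the tray centre at (420,170) with the bottles along its back edge, and a raised shelf on blue posts at (378,65). The purple decoy is at (277,118).

```bash
python3 - <<'E'
from h import *
np.set_printoptions(precision=4,suppress=True)
for n in("top","side"):
    z=np.load(n+"0.npz"); im,P=z["im"].astype(int),z["P"]
    def pick(m,s): print(n,s,m.sum(),np.nanmedian(P[m],0) if m.sum() else '')
    # knob: by height near centrifuge
    k0=P[219,325] if n=="top" else P[197,293]
    print("knob px",k0)
    xy=P[...,:2]; z_=P[...,2]
    near=np.linalg.norm(xy-k0[:2],axis=-1)<.06
    m=near&(z_>.128)&(z_<.15); pts=P[m]; print("cap",m.sum(),pts.mean(0),pts.min(0),pts.max(0), cv2.minEnclosingCircle(pts[:,:2].astype(np.float32)))
    m=near&(z_>.075)&(z_<.084); 
    if m.sum()>5: print("rotor disc",m.sum(),P[m].mean(0),cv2.minEnclosingCircle(P[m][:,:2].astype(np.float32)))
    m=(np.linalg.norm(xy-k0[:2],axis=-1)<.2)&(z_>.091)&(z_<.101)&(np.linalg.norm(xy-k0[:2],axis=-1)>.06)
    print("deck",m.sum(),cv2.minAreaRect(P[m][:,:2].astype(np.float32)))
    # tray via colour polygons
    cs=[(366,170),(442,122),(475,167),(401,218)] if n=="top" else [(302,288),(350,250),(416,328),(365,370)]
    for u,v in cs: print("tray corner",P[v,u])
    sh=[(290,56),(420,0),(467,68),(337,137)] if n=="top" else [(363,180),(442,128),(551,242),(468,300)]
    cu=np.mean(sh,0)
    for u,v in sh:
        u2,v2=(np.array([u,v])+.06*(cu-[u,v])).astype(int); print("shelf",P[max(v2,0),u2])
    print("pix", [P[v,u] for u,v in ([(364,156),(385,143),(393,128),(422,119),(212,197),(274,280)] if n=="top" else [(362,243),(379,258),(397,273),(411,296)])])
E
```

```text
knob px [0.43   0.2906 0.1384]
cap 222 [0.4306 0.2914 0.1379] [0.4107 0.271  0.1298] [0.4501 0.3128 0.1453] ((0.4313356876373291, 0.2915538251399994), 0.021389048546552658)
rotor disc 755 [0.4304 0.2916 0.0794] ((0.4274122714996338, 0.2858438491821289), 0.05428061634302139)
deck 3758 ((0.4623313844203949, 0.28914886713027954), (0.2322963923215866, 0.21417878568172455), 34.17163848876953)
tray corner [0.5753 0.1785 0.016 ]
tray corner [ 0.7145 -0.0338  0.0146]
tray corner [ 0.5901 -0.1261  0.0041]
tray corner [0.4444 0.0829 0.0146]
shelf [0.7931 0.3648 0.2644]
shelf [0.9242 0.0849 0.2677]
shelf [ 0.7713 -0.0136  0.2671]
shelf [0.6161 0.2627 0.2657]
pix [array([0.6121, 0.1851, 0.0274]), array([0.6356, 0.1353, 0.0848]), array([0.684 , 0.1097, 0.0566]), array([0.7028, 0.0365, 0.0813]), array([0.4947, 0.5987, 0.017 ]), array([ 0.2727,  0.4258, -0.0028])]
knob px [0.4329 0.2833 0.1363]
cap 195 [0.4315 0.2864 0.1364] [0.4118 0.266  0.1289] [0.4511 0.3081 0.1409] ((0.43125393986701965, 0.287982702255249), 0.02207830548286438)
rotor disc 534 [0.4322 0.2787 0.0785] ((0.4308777153491974, 0.28909584879875183), 0.04863525554537773)
deck 3069 ((0.46704718470573425, 0.28196805715560913), (0.23618291318416595, 0.22563707828521729), 34.44200897216797)
tray corner [ 0.4427  0.0857 -0.0039]
tray corner [0.5766 0.1764 0.018 ]
tray corner [ 0.7205 -0.0346  0.0141]
tray corner [ 0.5852 -0.1223  0.0145]
shelf [0.6092 0.243  0.2636]
shelf [0.8004 0.3653 0.2653]
shelf [0.9538 0.0802 0.2649]
shelf [ 0.7693 -0.0206  0.2648]
pix [array([0.6098, 0.1906, 0.0282]), array([0.6413, 0.1263, 0.082 ]), array([0.6878, 0.0964, 0.0467]), array([0.7056, 0.0277, 0.0805])]
```

View pics/wrist0.png

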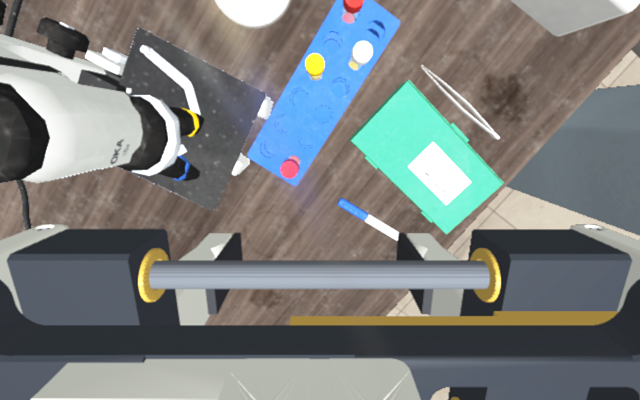

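The wrist view shows only the items left of the centrifuge (slide rack, green box, forceps), no knob yet. The measurements agree: the knob axis is at about (0.431, 0.290) with its cap top at z≈0.137, and the tray centre is at about (0.581, 0.026) with yaw of about 34°. Moving towards the knob.

```bash
cat >> h.py <<'E'
def go(x,y,z,yaw):
    o=ctrl.get_obs(); Rm=R.from_euler('xyz',o["orientation"],degrees=True)
    t=Rm.inv().apply(np.array([x,y,z])-o["tool_pos"])*1000
    r=(Rm.inv()*R.from_euler('xyz',[180,0,yaw],degrees=True)).as_rotvec(degrees=True)/5
    print("t",t.round(1),"r",r.round(2),"F",np.round(o["force"],1),"q6",o["joint_pos"][5].round(1),"q1",o["joint_pos"][0].round(1),"pos",o["tool_pos"].round(4),o["orientation"].round(2),"op",o["opening"].round(4),o["gripper_force"],"t",o["clock"])
E
python3 - <<'E'
from h import *
go(.33,.42,.235,25)
E
```

```text
Traceback (most recent call last):
  File "h.py", line 20, in go
    print("t",t.round(1),"r",r.round(2),"F",np.round(o["force"],1),"q6",o["joint_pos"][5].round(1),"q1",o["joint_pos"][0].round(1),"pos",o["tool_pos"].round(4),o["orientation"].round(2),"op",o["opening"].round(4),o["gripper_force"],"t",o["clock"])
                                                                                                                                                                                               ^^^^^^^^^^^^^^^^^^
AttributeError: 'float' object has no attribute 'round'
```

```bash
sed -i 's/o\["opening"\].round(4)/round(o["opening"],4)/' h.py
python3 - <<'E'
from h import *
go(.33,.42,.235,25)
E
```

```text
t [133.2 157.4  -8.9] r [ 0.01  0.   -9.74] F [ 0.   0.7 -0.1] q6 -16.5 q1 82.8 pos [0.2713 0.6177 0.2258] [ 1.7993e+02 -1.0000e-02 -2.3710e+01] op 0.0876 0.0 t 0.15
```

Request:
arm_command(steps=[{"translation": [27, 32, -2], "rotation": [0, 0, -1.7], "claw": 87}, {"translation": [54, 64, -4], "rotation": [0, 0, -3.4], "claw": 87}, {"translation": [80, 95, -6], "rotation": [0, 0, -5.1], "claw": 87}, {"translation": [107, 126, -8], "rotation": [0, 0, -6.8], "claw": 87}, {"translation": [133, 157, -9], "rotation": [0, 0, -8.5], "claw": 87}])

```text
clock: 0.65
tool_pos: [0.3303, 0.4191, 0.2355]
orientation: [180.0, 0.0, 19.2]
force: [-0.2, 1.0, 0.7]
opening: 0.0868
gripper_force: 0.0
```

```bash
python3 - <<'E'
from h import *
go(.431,.29,.2,84)
E
```

```text
t [ 52.8 155.   35.5] r [  0.     0.   -12.97] F [-0.2  1.   0.7] q6 36.3 q1 72.8 pos [0.3303 0.4191 0.2355] [180.     0.    19.15] op 0.0868 0.0 t 0.65
```

Request:
arm_command(steps=[{"translation": [11, 31, 5], "rotation": [0, 0, -1.7], "claw": 87}, {"translation": [22, 62, 10], "rotation": [0, 0, -3.4], "claw": 87}, {"translation": [33, 93, 15], "rotation": [0, 0, -5.1], "claw": 87}, {"translation": [43, 124, 25], "rotation": [0, 0, -6.8], "claw": 87}, {"translation": [53, 155, 35], "rotation": [0, 0, -8.5], "claw": 87}])

```text
clock: 1.15
tool_pos: [0.4307, 0.29, 0.2004]
orientation: [-180.0, -0.0, 61.6]
force: [0.6, 1.0, -0.1]
opening: 0.0869
gripper_force: 0.0
```

Request:
arm_command(steps=[{"translation": [0, 0, 0], "rotation": [0, 0, -1.7], "claw": 87}, {"translation": [0, 0, 0], "rotation": [0, 0, -3.4], "claw": 87}, {"translation": [0, 0, 0], "rotation": [0, 0, -5.1], "claw": 87}, {"translation": [0, 0, 0], "rotation": [0, 0, -6.8], "claw": 87}, {"translation": [0, 0, 0], "rotation": [0, 0, -8.5], "claw": 87}])

```text
clock: 1.65
tool_pos: [0.4301, 0.2909, 0.2004]
orientation: [-180.0, 0.0, 104.1]
force: [-1.0, 0.1, -0.3]
opening: 0.0869
gripper_force: 0.0
```

```bash
python3 - <<'E'
from h import *
im,d,P,c,f,M=snap("wrist")
cv2.imwrite("pics/w1.png",im[...,::-1])
z=P[...,2]; near=np.linalg.norm(P[...,:2]-[.431,.29],axis=-1)<.05
m=near&(z>.133)&(z<.142); print(m.sum(),np.median(P[m],0),cv2.minEnclosingCircle(P[m][:,:2].astype(np.float32)))
v,u=np.where(m); print(u.mean(),v.mean())
m=near&(z>.0785)&(z<.082); print("disc",m.sum(),np.median(P[m],0), cv2.fitEllipse(P[m][:,:2].astype(np.float32)) if m.sum()>20 else '')
go(.431,.29,.2,110)
E
```

```text
2187 [0.43252379 0.2909044  0.13916437] ((0.43304505944252014, 0.2892873287200928), 0.02147846296429634)
321.13625971650663 213.18106995884773
disc 3491 [0.42607095 0.30261363 0.08066362] ((0.43332093954086304, 0.287707656621933), (0.0795993059873581, 0.08500741422176361), 14.769980430603027)
t [-1.1  0.7  0.4] r [-0.    0.   -1.07] F [ 0.7 -0.7 -0.9] q6 138.9 q1 55.8 pos [0.43   0.2909 0.2004] [-1.7998e+02  1.0000e-02  1.0467e+02] op 0.0868 0.0 t 1.7
```

View pics/w1.png

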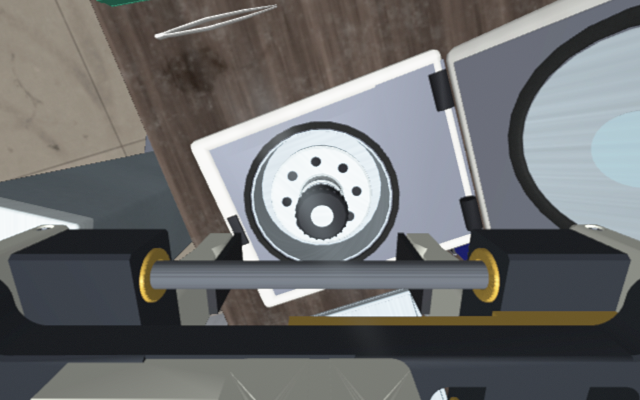

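The wrist view shows the knob at pixel (321,212), centred between the fingers, with the lid clear to the right. Wrist depth puts the knob at about (0.4325, 0.2895) with its top at 0.139, in agreement. I'll turn a little further for wrist range and descend.

Request:
arm_command(steps=[{"translation": [-1, 1, 10], "rotation": [0, 0, -1.5], "claw": 87}, {"translation": [-2, 2, 35], "rotation": [0, 0, -3], "claw": 87}, {"translation": [-2, 2, 60], "rotation": [0, 0, -3], "claw": 87}, {"translation": [-2, 2, 80], "rotation": [0, 0, -3], "claw": 87}, {"translation": [-2, 2, 88], "rotation": [0, 0, -3], "claw": 87}])

```text
clock: 2.2
tool_pos: [0.4317, 0.2886, 0.1106]
orientation: [-179.8, 0.1, 118.6]
force: [-0.5, -0.3, 0.0]
opening: 0.0872
gripper_force: 0.0
```

```bash
python3 - <<'E'
from h import *
go(.4323,.2896,.11,119.2)
E
```

```text
t [0.6 1.  0.6] r [-0.03  0.01 -0.12] F [-0.5 -0.3  0. ] q6 153.2 q1 55.4 pos [0.4317 0.2886 0.1106] [-1.7983e+02  6.0000e-02  1.1862e+02] op 0.0872 0.0 t 2.2
```

Request:
arm_command(steps=[{"translation": [0.6, 1, 0.6], "rotation": [0, 0, 0], "claw": 60}, {"translation": [0.6, 1, 0.6], "rotation": [0, 0, 0], "claw": 45}, {"translation": [0.6, 1, 0.6], "rotation": [0, 0, 0], "claw": 44}, {"translation": [0.6, 1, 0.6], "rotation": [0, 0, 0], "claw": 44}, {"translation": [0.6, 1, 0.6], "rotation": [0, 0, 0], "claw": 44}])

```text
clock: 2.7
tool_pos: [0.4334, 0.2909, 0.1126]
orientation: [179.9, -0.0, 118.8]
force: [-0.3, 0.4, -0.8]
opening: 0.0524
gripper_force: 0.0
```

Request:
arm_command(steps=[{"translation": [0, 0, 0], "rotation": [0, 0, 0], "claw": 42}, {"translation": [0, 0, 0], "rotation": [0, 0, 0], "claw": 38}, {"translation": [0, 0, 0], "rotation": [0, 0, 0], "claw": 30}, {"translation": [0, 0, 0], "rotation": [0, 0, 0], "claw": 30}])

```text
clock: 3.1
tool_pos: [0.4329, 0.2904, 0.1121]
orientation: [-180.0, 0.0, 118.8]
force: [-3.6, -1.7, 5.4]
opening: 0.0411
gripper_force: 30.0
```

```bash
python3 - <<'E'
from h import *
go(.4323,.2896,.11,119.2)
E
```

```text
t [-0.4 -0.9  2.1] r [-0.01  0.   -0.08] F [-3.6 -1.7  5.4] q6 153.4 q1 55.4 pos [0.4329 0.2904 0.1121] [-1.7997e+02  1.0000e-02  1.1879e+02] op 0.0411 30.00087171792984 t 3.1
```

Request:
arm_command(steps=[{"translation": [0, 0, 0], "rotation": [0, 0, 1], "claw": 30}, {"translation": [0, 0, -0.1], "rotation": [0, 0, 2], "claw": 30}, {"translation": [0, 0, -0.2], "rotation": [0, 0, 3], "claw": 30}, {"translation": [0, 0, -0.3], "rotation": [0, 0, 4], "claw": 30}, {"translation": [0, 0, -0.4], "rotation": [0, 0, 4], "claw": 30}])

```text
clock: 3.6
tool_pos: [0.4334, 0.2908, 0.1125]
orientation: [180.0, -0.0, 98.7]
force: [-1.1, -0.2, 2.1]
opening: 0.041
gripper_force: 30.0
```

```bash
python3 - <<'E'
from h import *
go(.4323,.2896,.11,119.2);print(ctrl.get_obs()["moment"])
E
```

```text
t [-1.  -1.3  2.5] r [ 0.01 -0.   -4.1 ] F [-1.1 -0.2  2.1] q6 133.3 q1 55.4 pos [0.4334 0.2908 0.1125] [ 1.7997e+02 -1.0000e-02  9.8720e+01] op 0.041 30.0013867020607 t 3.6
[-0.26564283  0.1012121  -0.00855516]
```

Request:
arm_command(steps=[{"translation": [0, 0, -0.1], "rotation": [0, 0, 1.2], "claw": 30}, {"translation": [0, 0, -0.3], "rotation": [0, 0, 2.4], "claw": 30}, {"translation": [0, 0, -0.4], "rotation": [0, 0, 3.6], "claw": 30}, {"translation": [0, 0, -0.6], "rotation": [0, 0, 4.8], "claw": 30}, {"translation": [0, 0, -0.7], "rotation": [0, 0, 6], "claw": 30}])

```text
clock: 4.1
tool_pos: [0.4329, 0.2906, 0.113]
orientation: [-180.0, 0.0, 68.7]
force: [-3.5, -0.5, 4.6]
opening: 0.0411
gripper_force: 30.0
```

Request:
arm_command(steps=[{"translation": [0, 0, -0.2], "rotation": [0, 0, 1.2], "claw": 30}, {"translation": [0, 0, -0.4], "rotation": [0, 0, 2.4], "claw": 30}, {"translation": [0, 0, -0.6], "rotation": [0, 0, 3.6], "claw": 30}, {"translation": [0, 0, -0.8], "rotation": [0, 0, 4.8], "claw": 30}, {"translation": [0, 0, -1], "rotation": [0, 0, 6], "claw": 30}])

```text
clock: 4.6
tool_pos: [0.4332, 0.2908, 0.1146]
orientation: [-180.0, -0.0, 38.7]
force: [-3.2, -0.3, 8.5]
opening: 0.0414
gripper_force: 30.0
```

Request:
arm_command(steps=[{"translation": [0, 0, -0.5], "rotation": [0, 0, 0.8], "claw": 30}, {"translation": [0, 0, -0.8], "rotation": [0, 0, 1.6], "claw": 30}, {"translation": [0, 0, -1.1], "rotation": [0, 0, 2.4], "claw": 30}, {"translation": [0, 0, -1.4], "rotation": [0, 0, 3.2], "claw": 30}, {"translation": [0, 0, -1.6], "rotation": [0, 0, 4], "claw": 30}])

```text
clock: 5.1
tool_pos: [0.4331, 0.2907, 0.1159]
orientation: [-180.0, -0.0, 18.8]
force: [-3.1, -0.9, 4.4]
opening: 0.041
gripper_force: 30.0
```

Request:
arm_command(steps=[{"translation": [0, 0, -0.4], "rotation": [0, 0, 1.2], "claw": 30}, {"translation": [0, 0, -0.8], "rotation": [0, 0, 2.4], "claw": 30}, {"translation": [0, 0, -1.2], "rotation": [0, 0, 3.6], "claw": 30}, {"translation": [0, 0, -1.5], "rotation": [0, 0, 4.8], "claw": 30}, {"translation": [0, 0, -1.8], "rotation": [0, 0, 6], "claw": 30}])

```text
clock: 5.6
tool_pos: [0.433, 0.2906, 0.1176]
orientation: [180.0, 0.0, -11.3]
force: [-3.0, -0.4, 4.9]
opening: 0.0412
gripper_force: 30.0
```

Request:
arm_command(steps=[{"translation": [0, 0, -0.4], "rotation": [0, 0, 1.2], "claw": 30}, {"translation": [0, 0, -0.8], "rotation": [0, 0, 2.4], "claw": 30}, {"translation": [0, 0, -1.2], "rotation": [0, 0, 3.6], "claw": 30}, {"translation": [0, 0, -1.5], "rotation": [0, 0, 4.8], "claw": 30}, {"translation": [0, 0, -1.8], "rotation": [0, 0, 6], "claw": 30}])

```text
clock: 6.1
tool_pos: [0.433, 0.2905, 0.1194]
orientation: [180.0, 0.0, -41.3]
force: [-3.1, -0.2, 5.0]
opening: 0.0413
gripper_force: 30.0
```

Request:
arm_command(steps=[{"translation": [0, 0, -0.4], "rotation": [0, 0, 1.2], "claw": 30}, {"translation": [0, 0, -0.8], "rotation": [0, 0, 2.4], "claw": 30}, {"translation": [0, 0, -1.2], "rotation": [0, 0, 3.6], "claw": 30}, {"translation": [0, 0, -1.5], "rotation": [0, 0, 4.8], "claw": 30}, {"translation": [0, 0, -1.8], "rotation": [0, 0, 6], "claw": 30}])

```text
clock: 6.6
tool_pos: [0.433, 0.2905, 0.1212]
orientation: [180.0, -0.0, -71.3]
force: [-2.8, -1.9, 5.2]
opening: 0.0415
gripper_force: 30.0
```

Request:
arm_command(steps=[{"translation": [0, 0, -0.4], "rotation": [0, 0, 1.2], "claw": 30}, {"translation": [0, 0, -0.8], "rotation": [0, 0, 2.4], "claw": 30}, {"translation": [0, 0, -1.2], "rotation": [0, 0, 3.6], "claw": 30}, {"translation": [0, 0, -1.5], "rotation": [0, 0, 4.8], "claw": 30}, {"translation": [0, 0, -1.8], "rotation": [0, 0, 6], "claw": 30}])

```text
clock: 7.1
tool_pos: [0.4329, 0.2906, 0.1229]
orientation: [180.0, -0.0, -101.3]
force: [-3.9, 0.4, 5.7]
opening: 0.0414
gripper_force: 30.0
```

```bash
python3 - <<'E'
from h import *
go(.433,.2905,.123,-101);print(ctrl.get_obs()["moment"])
E
```

```text
t [ 0.1 -0.2 -0.1] r [ 0.   -0.   -0.06] F [-3.9  0.4  5.7] q6 -66.7 q1 55.4 pos [0.4329 0.2906 0.1229] [ 1.7998e+02 -1.0000e-02 -1.0128e+02] op 0.0414 29.996010661125183 t 7.1
[-0.09692098  1.6052341   0.15110372]
```

Request:
arm_command(steps=[{"translation": [0, 0, -0.4], "rotation": [0, 0, 1.2], "claw": 30}, {"translation": [0, 0, -0.8], "rotation": [0, 0, 2.4], "claw": 30}, {"translation": [0, 0, -1.2], "rotation": [0, 0, 3.6], "claw": 30}, {"translation": [0, 0, -1.5], "rotation": [0, 0, 4.8], "claw": 30}, {"translation": [0, 0, -1.8], "rotation": [0, 0, 6], "claw": 30}])

```text
clock: 7.6
tool_pos: [0.4329, 0.2907, 0.1247]
orientation: [180.0, -0.0, -131.3]
force: [-2.5, 0.2, 4.1]
opening: 0.0411
gripper_force: 30.0
```

Request:
arm_command(steps=[{"translation": [0, 0, -0.4], "rotation": [0, 0, 1.2], "claw": 30}, {"translation": [0, 0, -0.8], "rotation": [0, 0, 2.4], "claw": 30}, {"translation": [0, 0, -1.2], "rotation": [0, 0, 3.6], "claw": 30}, {"translation": [0, 0, -1.5], "rotation": [0, 0, 4.8], "claw": 30}, {"translation": [0, 0, -1.8], "rotation": [0, 0, 6], "claw": 30}])

```text
clock: 8.1
tool_pos: [0.4331, 0.2908, 0.1265]
orientation: [180.0, 0.0, -161.3]
force: [0.1, -1.3, 0.3]
opening: 0.0414
gripper_force: 30.0
```

```bash
python3 - <<'E'
from h import *
go(.433,.2905,.123,-101);print(ctrl.get_obs()["moment"])
E
```

```text
t [ 0.2 -0.2  3.5] r [  0.     0.   -12.06] F [ 0.1 -1.3  0.3] q6 -126.7 q1 55.4 pos [0.4331 0.2908 0.1265] [ 179.99    0.   -161.28] op 0.0414 29.995238184928894 t 8.1
[-0.23510028 -0.16495739 -0.02093326]
```

Request:
arm_command(steps=[{"translation": [0, 0, -0.4], "rotation": [0, 0, 1], "claw": 30}, {"translation": [0, 0, -0.8], "rotation": [0, 0, 2], "claw": 30}, {"translation": [0, 0, -1.2], "rotation": [0, 0, 3], "claw": 30}, {"translation": [0, 0, -1.6], "rotation": [0, 0, 3], "claw": 30}, {"translation": [0, 0, -2], "rotation": [0, 0, 3], "claw": 30}])

```text
clock: 8.6
tool_pos: [0.4332, 0.2907, 0.1282]
orientation: [-180.0, -0.0, -176.0]
force: [-0.5, 0.4, -1.1]
opening: 0.0411
gripper_force: 30.0
```

Request:
arm_command(steps=[{"translation": [0, 0, -0.5], "rotation": [0, 0, 0], "claw": 30}, {"translation": [0, 0, -1], "rotation": [0, 0, 0], "claw": 30}, {"translation": [0, 0, -1.5], "rotation": [0, 0, 0], "claw": 30}])

```text
clock: 8.9
tool_pos: [0.4332, 0.2907, 0.13]
orientation: [-180.0, -0.0, -176.2]
force: [-0.8, 0.2, -0.8]
opening: 0.0412
gripper_force: 30.0
```

Both wrench components have vanished and the tool carries only the knob's weight (-0.9 N), so the thread is free. Lifting clear.

Request:
arm_command(steps=[{"translation": [0, 0, -3], "rotation": [0, 0, 0], "claw": 30}, {"translation": [0, 0, -8], "rotation": [0, 0, 0], "claw": 30}, {"translation": [0, 0, -15], "rotation": [0, 0, 0], "claw": 30}, {"translation": [0, 0, -25], "rotation": [0, 0, 0], "claw": 30}, {"translation": [0, 0, -37], "rotation": [0, 0, 0], "claw": 30}])

```text
clock: 9.4
tool_pos: [0.4332, 0.2906, 0.168]
orientation: [180.0, 0.0, -176.2]
force: [-0.1, 0.1, -1.1]
opening: 0.0415
gripper_force: 30.0
```

```bash
python3 - <<'E'
from h import *
go(.54,.077,.167,-55.5)
E
```

```text
t [ -92.4 -220.2    1. ] r [ -0.     0.   -24.14] F [-0.1  0.1 -1.1] q6 -141.6 q1 55.4 pos [0.4332 0.2906 0.168 ] [ 180.     0.  -176.2] op 0.0415 29.99981313943863 t 9.4
```

Request:
arm_command(steps=[{"translation": [-15, -35, 0], "rotation": [0, 0, -1.6], "claw": 30}, {"translation": [-33, -80, 0], "rotation": [0, 0, -3.2], "claw": 30}, {"translation": [-53, -125, 0], "rotation": [0, 0, -4.8], "claw": 30}, {"translation": [-74, -175, 0], "rotation": [0, 0, -6.4], "claw": 30}, {"translation": [-92, -220, 0], "rotation": [0, 0, -8], "claw": 30}])

```text
clock: 9.9
tool_pos: [0.5312, 0.0957, 0.1683]
orientation: [-180.0, 0.1, -137.6]
force: [0.8, -0.4, -1.1]
opening: 0.0415
gripper_force: 30.0
```

Request:
arm_command(steps=[{"translation": [0, 0, 0], "rotation": [0, 0, -1.7], "claw": 30}, {"translation": [0, 0, 0], "rotation": [0, 0, -3.4], "claw": 30}, {"translation": [0, 0, 0], "rotation": [0, 0, -5.1], "claw": 30}, {"translation": [0, 0, 0], "rotation": [0, 0, -6.8], "claw": 30}, {"translation": [0, 0, 0], "rotation": [0, 0, -8.3], "claw": 30}])

```text
clock: 10.4
tool_pos: [0.5306, 0.0971, 0.1681]
orientation: [-180.0, 0.0, -96.1]
force: [-0.1, -0.1, -0.8]
opening: 0.0414
gripper_force: 30.0
```

Request:
arm_command(steps=[{"translation": [0, 0, 10], "rotation": [0, 0, -1.7], "claw": 30}, {"translation": [0, 0, 30], "rotation": [0, 0, -3.4], "claw": 30}, {"translation": [0, 0, 50], "rotation": [0, 0, -5.1], "claw": 30}, {"translation": [0, 0, 70], "rotation": [0, 0, -6.5], "claw": 30}, {"translation": [0, 0, 90], "rotation": [0, 0, -7.8], "claw": 30}])

```text
clock: 10.9
tool_pos: [0.5308, 0.0974, 0.0774]
orientation: [-179.9, -0.0, -57.2]
force: [1.0, -0.2, -0.1]
opening: 0.0413
gripper_force: 30.0
```

```bash
python3 - <<'E'
from h import *
go(.54,.077,.025,-55.5)
im,d,P,c,f,M=snap("top"); 
s=cv2.resize(im[90:270,240:500],None,fx=3,fy=3,interpolation=cv2.INTER_CUBIC)
cv2.imwrite("pics/t2.png",s[...,::-1])
E
```

```text
t [22.1  3.4 52.4] r [-0.02 -0.   -0.34] F [ 1.  -0.2 -0.1] q6 1.6 q1 31.2 pos [0.5308 0.0974 0.0774] [-1.7992e+02 -1.0000e-02 -5.7180e+01] op 0.0413 29.99751716852188 t 10.9
```

View pics/t2.png

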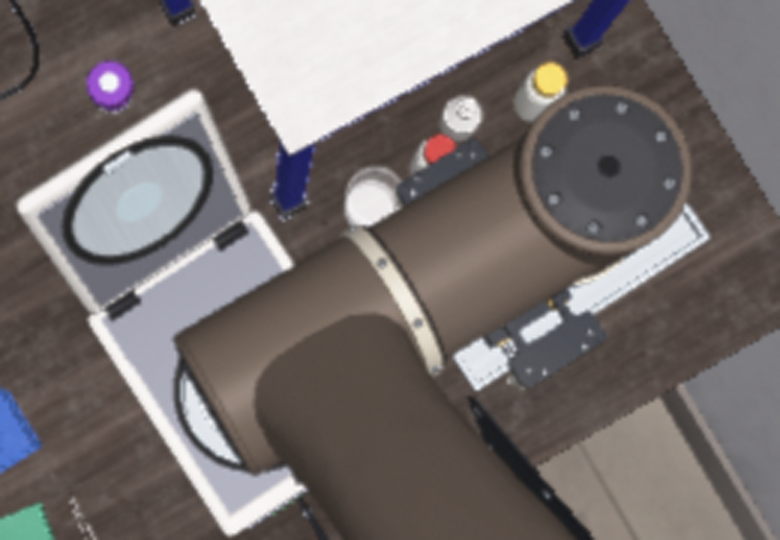

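The top view shows the arm over the tray with the gripper body pointing along tray x, its rear end near the red-capped bottle at (438,150). The last shift also stopped about 20 mm short because of the speed limit. I'll turn the gripper parallel to the tray's long side before lowering.

Request:
arm_command(steps=[{"translation": [4, 1, 0], "rotation": [0, 0, 1.7], "claw": 30}, {"translation": [10, 2, 0], "rotation": [0, 0, 3.4], "claw": 30}, {"translation": [16, 3, 0], "rotation": [0, 0, 5.1], "claw": 30}, {"translation": [22, 4, 0], "rotation": [0, 0, 6.8], "claw": 30}, {"translation": [25, 0, 0], "rotation": [0, 0, 8.5], "claw": 30}])

```text
clock: 11.45
tool_pos: [0.5441, 0.0757, 0.0784]
orientation: [-180.0, 0.0, -100.5]
force: [0.0, 0.1, -1.3]
opening: 0.041
gripper_force: 30.0
```

Request:
arm_command(steps=[{"translation": [0, 0, 0], "rotation": [0, 0, 1.7], "claw": 30}, {"translation": [0, 0, 5], "rotation": [0, 0, 3.4], "claw": 30}, {"translation": [0, 0, 10], "rotation": [0, 0, 5.1], "claw": 30}, {"translation": [0, 0, 15], "rotation": [0, 0, 6.8], "claw": 30}, {"translation": [0, 0, 20], "rotation": [0, 0, 8.5], "claw": 30}])

```text
clock: 11.95
tool_pos: [0.5444, 0.0763, 0.0582]
orientation: [-180.0, 0.1, -143.0]
force: [-0.0, -0.5, -1.2]
opening: 0.0412
gripper_force: 30.0
```

```bash
python3 - <<'E'
from h import *
go(.5377,.0714,.022,-145.5)
E
```

```text
t [ 8.3  0.1 36.2] r [-0.    0.01  0.51] F [-0.  -0.5 -1.2] q6 -81.4 q1 28.4 pos [0.5444 0.0763 0.0582] [-1.7998e+02  7.0000e-02 -1.4296e+02] op 0.0412 29.991395473480225 t 11.95
```

Request:
arm_command(steps=[{"translation": [3, 0, 8], "rotation": [0, 0, 0.5], "claw": 30}, {"translation": [6, 0, 16], "rotation": [0, 0, 0.5], "claw": 30}, {"translation": [8, 0, 24], "rotation": [0, 0, 0.5], "claw": 30}, {"translation": [8, 0, 31], "rotation": [0, 0, 0.5], "claw": 30}, {"translation": [8, 0, 35], "rotation": [0, 0, 0.5], "claw": 30}])

```text
clock: 12.45
tool_pos: [0.5372, 0.0711, 0.0214]
orientation: [180.0, -0.0, -145.0]
force: [0.3, 0.6, -1.5]
opening: 0.0413
gripper_force: 30.0
```

Request:
arm_command(steps=[{"translation": [0, 0, 1], "rotation": [0, 0, 0], "claw": 30}, {"translation": [0, 0, 2], "rotation": [0, 0, 0], "claw": 30}, {"translation": [0, 0, 3], "rotation": [0, 0, 0], "claw": 30}, {"translation": [0, 0, 4], "rotation": [0, 0, 0], "claw": 30}, {"translation": [0, 0, 4], "rotation": [0, 0, 0], "claw": 30}])

```text
clock: 12.95
tool_pos: [0.5374, 0.0712, 0.018]
orientation: [180.0, 0.0, -145.0]
force: [-0.6, -0.4, -1.2]
opening: 0.041
gripper_force: 30.0
```

Request:
arm_command(steps=[{"translation": [0, 0, 0.5], "rotation": [0, 0, 0], "claw": 30}, {"translation": [0, 0, 1], "rotation": [0, 0, 0], "claw": 30}, {"translation": [0, 0, 1.5], "rotation": [0, 0, 0], "claw": 30}, {"translation": [0, 0, 1.5], "rotation": [0, 0, 0], "claw": 30}])

```text
clock: 13.35
tool_pos: [0.5373, 0.0712, 0.0164]
orientation: [180.0, -0.0, -145.0]
force: [-0.7, -0.3, -1.9]
opening: 0.0412
gripper_force: 30.0
```

Request:
arm_command(steps=[{"translation": [0, 0, 0.5], "rotation": [0, 0, 0], "claw": 30}, {"translation": [0, 0, 1], "rotation": [0, 0, 0], "claw": 30}, {"translation": [0, 0, 1.5], "rotation": [0, 0, 0], "claw": 30}, {"translation": [0, 0, 1.5], "rotation": [0, 0, 0], "claw": 30}])

```text
clock: 13.75
tool_pos: [0.5375, 0.0712, 0.0159]
orientation: [-180.0, 0.0, -145.0]
force: [-3.7, -0.6, 10.5]
opening: 0.0416
gripper_force: 30.0
```

Contact made at 10 N. I'll ease off and release.

Request:
arm_command(steps=[{"translation": [0, 0, -0.8], "rotation": [0, 0, 0], "claw": 30}, {"translation": [0, 0, -0.8], "rotation": [0, 0, 0], "claw": 44}, {"translation": [0, 0, -0.8], "rotation": [0, 0, 0], "claw": 50}, {"translation": [0, 0, -0.8], "rotation": [0, 0, 0], "claw": 60}, {"translation": [0, 0, -0.8], "rotation": [0, 0, 0], "claw": 60}])

```text
clock: 14.25
tool_pos: [0.5373, 0.0712, 0.0156]
orientation: [180.0, -0.0, -145.0]
force: [-0.1, 0.3, 0.6]
opening: 0.0582
gripper_force: 0.0
```

Request:
arm_command(steps=[{"translation": [0, 0, -10], "rotation": [0, 0, 0], "claw": 60}, {"translation": [0, 0, -40], "rotation": [0, 0, 0], "claw": 60}, {"translation": [0, 0, -80], "rotation": [0, 0, 0], "claw": 60}, {"translation": [0, 0, -120], "rotation": [0, 0, 0], "claw": 60}, {"translation": [0, 0, -150], "rotation": [0, 0, 0], "claw": 87}])

```text
clock: 14.75
tool_pos: [0.5379, 0.0713, 0.1693]
orientation: [-180.0, 0.2, -145.0]
force: [0.9, -0.1, -1.3]
opening: 0.0642
gripper_force: 0.0
```

```bash
python3 - <<'E'
from h import *
im,d,P,c,f,M=snap("side"); cv2.imwrite("pics/s2.png",im[130:390,200:520][...,::-1])
go(.433,.2905,.167,-145.5)
E
```

```text
t [-37.9 240.6   6.6] r [-0.04  0.1   0.12] F [2.6 1.1 5.3] q6 -83.2 q1 28.3 pos [0.5403 0.0718 0.174 ] [-179.82    0.5  -144.9 ] op 0.0672 0.0 t 14.8
```

View pics/s2.png

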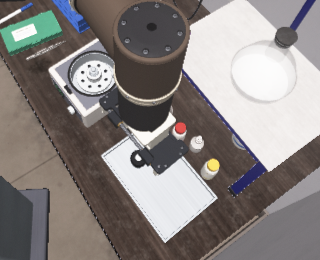

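The side view shows the knob standing upright in the tray at crop (138,158), and the bare threaded spindle with the rotor at (95,72). Going back for the rotor.

Request:
arm_command(steps=[{"translation": [-7, 45, 3], "rotation": [0, 0, 0], "claw": 60}, {"translation": [-14, 90, 6], "rotation": [0, 0, 0], "claw": 60}, {"translation": [-22, 138, 6], "rotation": [0, 0, 0], "claw": 60}, {"translation": [-30, 186, 6], "rotation": [0, 0, 0], "claw": 60}, {"translation": [-38, 234, 6], "rotation": [0, 0, 0], "claw": 60}])

```text
clock: 15.3
tool_pos: [0.4331, 0.2861, 0.1605]
orientation: [180.0, 0.1, -145.0]
force: [0.6, 1.2, -0.4]
opening: 0.0602
gripper_force: 0.0
```

Request:
arm_command(steps=[{"translation": [0, 6, 0], "rotation": [0, 0, 0], "claw": 60}, {"translation": [0, 6, 0], "rotation": [0, 0, 0], "claw": 60}])

```text
clock: 15.5
tool_pos: [0.4299, 0.2908, 0.1601]
orientation: [180.0, 0.0, -144.8]
force: [0.2, -0.6, -0.4]
opening: 0.0599
gripper_force: 0.0
```

```bash
python3 - <<'E'
from h import *
go(.4332,.2907,.167,-145.5)
im,d,P,c,f,M=snap("wrist"); z=P[...,2]; near=np.linalg.norm(P[...,:2]-[.433,.29],axis=-1)<.05
for a,b,s in((.113,.125,"spindle"),(.094,.103,"hub top"),(.076,.084,"disc")):
    m=near&(z>a)&(z<b); print(s,m.sum(),np.median(P[m],0),cv2.minEnclosingCircle(P[m][:,:2].astype(np.float32)))
E
```

```text
t [-2.6 -1.9 -6.9] r [0.   0.   0.14] F [ 0.2 -0.6 -0.4] q6 -110.6 q1 55.8 pos [0.4299 0.2908 0.1601] [ 1.800e+02  1.000e-02 -1.448e+02] op 0.0599 0.0 t 15.5
spindle 625 [0.4317708  0.28849534 0.11648154] ((0.4331011176109314, 0.28859853744506836), 0.011852455325424671)
hub top 1137 [0.42689555 0.28328221 0.10011562] ((0.43314844369888306, 0.2887544631958008), 0.020374594256281853)
disc 7834 [0.42696292 0.28369682 0.08052344] ((0.43346914649009705, 0.2885035276412964), 0.0481632761657238)
```

Request:
arm_command(steps=[{"translation": [-2.6, -1.8, 8], "rotation": [0, 0, 0], "claw": 60}, {"translation": [-2.6, -1.8, 30], "rotation": [0, 0, 0], "claw": 60}, {"translation": [-2.6, -1.8, 50], "rotation": [0, 0, 0], "claw": 60}, {"translation": [-2.6, -1.8, 64], "rotation": [0, 0, 0], "claw": 60}, {"translation": [-2.6, -1.8, 72], "rotation": [0, 0, 0], "claw": 60}])

```text
clock: 16.05
tool_pos: [0.4341, 0.2875, 0.0861]
orientation: [-180.0, -0.1, -145.1]
force: [-0.7, -0.2, -0.2]
opening: 0.06
gripper_force: 0.0
```

Request:
arm_command(steps=[{"translation": [0, 0, 1.5], "rotation": [0, 0, 0], "claw": 60}, {"translation": [0, 0, 3], "rotation": [0, 0, 0], "claw": 60}, {"translation": [0, 0, 3], "rotation": [0, 0, 0], "claw": 60}])

```text
clock: 16.35
tool_pos: [0.4343, 0.2896, 0.0852]
orientation: [180.0, 0.0, -145.0]
force: [0.6, -0.4, 0.9]
opening: 0.0597
gripper_force: 0.0
```

```bash
python3 - <<'E'
from h import *
go(.4332,.2905,.0845,-145)
E
```

```text
t [0.4 1.4 0.7] r [ 0.    0.01 -0.  ] F [ 0.6 -0.4  0.9] q6 -110.3 q1 55.3 pos [0.4343 0.2896 0.0852] [ 1.7999e+02  5.0000e-02 -1.4500e+02] op 0.0597 0.0 t 16.35
```

Request:
arm_command(steps=[{"translation": [0.4, 0.8, 0.5], "rotation": [0, 0, 0], "claw": 50}, {"translation": [0.4, 0.8, 0.5], "rotation": [0, 0, 0], "claw": 44}, {"translation": [0.4, 0.8, 0.5], "rotation": [0, 0, 0], "claw": 42}, {"translation": [0.4, 0.8, 0.5], "rotation": [0, 0, 0], "claw": 38}, {"translation": [0.4, 0.8, 0.5], "rotation": [0, 0, 0], "claw": 28}])

```text
clock: 16.85
tool_pos: [0.4331, 0.2905, 0.0846]
orientation: [180.0, 0.0, -145.0]
force: [-1.4, 2.5, 2.3]
opening: 0.0399
gripper_force: 30.0
```

Request:
arm_command(steps=[{"translation": [0, 0, 0], "rotation": [0, 0, 0], "claw": 28}, {"translation": [0, 0, 0], "rotation": [0, 0, 0], "claw": 28}])

```text
clock: 17.05
tool_pos: [0.4332, 0.2904, 0.0846]
orientation: [180.0, 0.0, -145.0]
force: [-2.6, 2.6, 4.1]
opening: 0.0396
gripper_force: 30.0
```

```bash
python3 - <<'E'
from h import *
go(.4332,.2905,.0845,-145);print(ctrl.get_obs()["moment"])
E
```

```text
t [-0.1  0.   0.1] r [0.   0.01 0.01] F [-2.6  2.6  4.1] q6 -110.4 q1 55.4 pos [0.4332 0.2904 0.0846] [ 1.7998e+02  4.0000e-02 -1.4496e+02] op 0.0396 30.002418123185635 t 17.05
[ 1.00765594  1.01516482 -0.03062995]
```

Request:
arm_command(steps=[{"translation": [0, 0.5, -0.5], "rotation": [0, 0, 0], "claw": 28}, {"translation": [0, 0.5, -1.5], "rotation": [0, 0, 0], "claw": 28}, {"translation": [0, 0.5, -3], "rotation": [0, 0, 0], "claw": 28}, {"translation": [0, 0.5, -5], "rotation": [0, 0, 0], "claw": 28}])

```text
clock: 17.45
tool_pos: [0.4325, 0.2898, 0.0889]
orientation: [-180.0, -0.1, -145.0]
force: [0.0, 0.4, -2.9]
opening: 0.0394
gripper_force: 30.0
```

```bash
python3 - <<'E'
from h import *
go(.4332,.2905,.0845,-145);print(ctrl.get_obs()["moment"])
E
```

```text
t [-1.   0.2  4.4] r [-0.01 -0.02  0.  ] F [ 0.   0.4 -2.9] q6 -110.4 q1 55.4 pos [0.4325 0.2898 0.0889] [-1.7997e+02 -8.0000e-02 -1.4500e+02] op 0.0394 29.998321747407317 t 17.45
[ 0.08924456 -0.13616699  0.01980919]
```

Rotor weight (-2.9 N) is carried with no side load. Continuing straight up.

Request:
arm_command(steps=[{"translation": [0, 0, -5], "rotation": [0, 0, 0], "claw": 28}, {"translation": [0, 0, -11], "rotation": [0, 0, 0], "claw": 28}, {"translation": [0, 0, -18], "rotation": [0, 0, 0], "claw": 28}, {"translation": [0, 0, -25], "rotation": [0, 0, 0], "claw": 28}, {"translation": [0, 0, -32], "rotation": [0, 0, 0], "claw": 28}])

```text
clock: 17.95
tool_pos: [0.4329, 0.2904, 0.1221]
orientation: [180.0, 0.0, -145.0]
force: [0.2, 0.8, -2.7]
opening: 0.0394
gripper_force: 30.0
```

Request:
arm_command(steps=[{"translation": [0, 0, -8], "rotation": [0, 0, 0], "claw": 28}, {"translation": [0, 0, -17], "rotation": [0, 0, 0], "claw": 28}, {"translation": [0, 0, -27], "rotation": [0, 0, 0], "claw": 28}, {"translation": [0, 0, -37], "rotation": [0, 0, 0], "claw": 28}, {"translation": [0, 0, -45], "rotation": [0, 0, 0], "claw": 28}])

```text
clock: 18.45
tool_pos: [0.433, 0.2905, 0.1674]
orientation: [180.0, 0.0, -145.0]
force: [0.8, -0.3, -3.7]
opening: 0.04
gripper_force: 30.0
```

Request:
arm_command(steps=[{"translation": [0, 0, -7], "rotation": [0, 0, 0], "claw": 28}, {"translation": [0, 0, -10], "rotation": [0, 0, 0], "claw": 28}])

```text
clock: 18.65
tool_pos: [0.433, 0.2906, 0.1771]
orientation: [180.0, 0.1, -145.0]
force: [-0.6, -0.3, -3.8]
opening: 0.0395
gripper_force: 30.0
```

```bash
python3 - <<'E'
from h import *
im,d,P,c,f,M=snap("side")
C=np.array([.581,.0257]);
m=(np.linalg.norm(P[...,:2]-[.5375,.0712],axis=-1)<.035)&(P[...,2]>.02)&(P[...,2]<.06)
print("knob",m.sum(),P[m].mean(0) if m.sum() else '',P[m].max(0) if m.sum() else '')
go(.6007,-.0114,.17,-145)
E
```

```text
knob 233 [0.53603834 0.06730902 0.0394954 ] [0.55581461 0.08951986 0.04556925]
t [  36.1 -343.5    7.1] r [0.   0.01 0.01] F [-0.  -0.6 -2.9] q6 -110.4 q1 55.4 pos [0.4331 0.2906 0.1772] [ 1.7999e+02  6.0000e-02 -1.4497e+02] op 0.0398 29.998414255678654 t 18.7
```

Request:
arm_command(steps=[{"translation": [2, -20, 0], "rotation": [0, 0, 0], "claw": 28}, {"translation": [6, -55, 0], "rotation": [0, 0, 0], "claw": 28}, {"translation": [10, -92, 0], "rotation": [0, 0, 0], "claw": 28}, {"translation": [14, -130, 0], "rotation": [0, 0, 0], "claw": 28}, {"translation": [18, -168, 0], "rotation": [0, 0, 0], "claw": 28}])

```text
clock: 19.2
tool_pos: [0.5148, 0.1412, 0.176]
orientation: [180.0, -0.0, -144.9]
force: [0.5, -0.0, -4.2]
opening: 0.0394
gripper_force: 30.0
```

Request:
arm_command(steps=[{"translation": [4, -38, 0], "rotation": [0, 0, 0], "claw": 28}, {"translation": [8, -76, 0], "rotation": [0, 0, 0], "claw": 28}, {"translation": [12, -114, 0], "rotation": [0, 0, 0], "claw": 28}, {"translation": [16, -150, 0], "rotation": [0, 0, 0], "claw": 28}, {"translation": [18, -173, 0], "rotation": [0, 0, 0], "claw": 28}])

```text
clock: 19.7
tool_pos: [0.5996, -0.0118, 0.1755]
orientation: [180.0, -0.1, -145.1]
force: [-0.2, 1.4, -3.4]
opening: 0.0395
gripper_force: 30.0
```

```bash
python3 - <<'E'
from h import *
go(.6007,-.0114,.045,-145)
im,d,P,c,f,M=snap("side"); cv2.imwrite("pics/s3.png",im[130:390,200:520][...,::-1])
E
```

```text
t [ -1.3  -0.3 130.5] r [ 0.   -0.01 -0.01] F [-0.2  1.4 -3.4] q6 -72.6 q1 17.5 pos [ 0.5996 -0.0118  0.1755] [ 1.7999e+02 -7.0000e-02 -1.4506e+02] op 0.0395 29.998876098543406 t 19.7
```

View pics/s3.png

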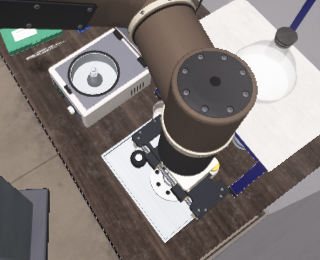

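The side view shows the rotor held above the tray, the knob upright at (138,158) and clear, and the spindle bare. Lowering.

Request:
arm_command(steps=[{"translation": [-0.5, 0, 20], "rotation": [0, 0, 0], "claw": 28}, {"translation": [-1, 0, 55], "rotation": [0, 0, 0], "claw": 28}, {"translation": [-1, 0, 90], "rotation": [0, 0, 0], "claw": 28}, {"translation": [-1, 0, 115], "rotation": [0, 0, 0], "claw": 28}, {"translation": [-1, 0, 130], "rotation": [0, 0, 0], "claw": 28}])

```text
clock: 20.25
tool_pos: [0.5981, -0.0092, 0.0433]
orientation: [179.9, -0.2, -145.0]
force: [1.2, 0.3, -3.4]
opening: 0.0394
gripper_force: 30.0
```

Request:
arm_command(steps=[{"translation": [0, 0, 4], "rotation": [0, 0, 0], "claw": 28}, {"translation": [0, 0, 8], "rotation": [0, 0, 0], "claw": 28}, {"translation": [0, 0, 11], "rotation": [0, 0, 0], "claw": 28}, {"translation": [0, 0, 11], "rotation": [0, 0, 0], "claw": 28}])

```text
clock: 20.65
tool_pos: [0.6002, -0.0088, 0.0357]
orientation: [-180.0, 0.0, -145.0]
force: [0.4, -0.2, -3.5]
opening: 0.0392
gripper_force: 30.0
```

Request:
arm_command(steps=[{"translation": [0, 0, 1], "rotation": [0, 0, 0], "claw": 28}, {"translation": [0, 0, 2], "rotation": [0, 0, 0], "claw": 28}, {"translation": [0, 0, 3], "rotation": [0, 0, 0], "claw": 28}, {"translation": [0, 0, 4], "rotation": [0, 0, 0], "claw": 28}, {"translation": [0, 0, 4], "rotation": [0, 0, 0], "claw": 28}])

```text
clock: 21.15
tool_pos: [0.5998, -0.009, 0.0312]
orientation: [180.0, -0.0, -145.0]
force: [-0.1, -1.4, -3.6]
opening: 0.0394
gripper_force: 30.0
```

Request:
arm_command(steps=[{"translation": [0, 0, 0.5], "rotation": [0, 0, 0], "claw": 28}, {"translation": [0, 0, 1], "rotation": [0, 0, 0], "claw": 28}, {"translation": [0, 0, 1.5], "rotation": [0, 0, 0], "claw": 28}, {"translation": [0, 0, 1.5], "rotation": [0, 0, 0], "claw": 28}])

```text
clock: 21.55
tool_pos: [0.5998, -0.009, 0.0297]
orientation: [180.0, -0.0, -145.0]
force: [-0.3, 0.2, -4.1]
opening: 0.0393
gripper_force: 30.0
```

Request:
arm_command(steps=[{"translation": [0, 0, 0.5], "rotation": [0, 0, 0], "claw": 28}, {"translation": [0, 0, 1], "rotation": [0, 0, 0], "claw": 28}, {"translation": [0, 0, 1], "rotation": [0, 0, 0], "claw": 28}])

```text
clock: 21.85
tool_pos: [0.5998, -0.009, 0.0287]
orientation: [180.0, -0.0, -145.0]
force: [-0.3, 1.0, -3.0]
opening: 0.0401
gripper_force: 30.0
```

Request:
arm_command(steps=[{"translation": [0, 0, 0.5], "rotation": [0, 0, 0], "claw": 28}, {"translation": [0, 0, 1], "rotation": [0, 0, 0], "claw": 28}, {"translation": [0, 0, 1], "rotation": [0, 0, 0], "claw": 28}])

```text
clock: 22.15
tool_pos: [0.5999, -0.0089, 0.0281]
orientation: [-180.0, 0.0, -145.0]
force: [-1.6, -0.4, 1.6]
opening: 0.0398
gripper_force: 30.0
```

The floor now carries the rotor. Releasing.

Request:
arm_command(steps=[{"translation": [0, 0, 0.2], "rotation": [0, 0, 0], "claw": 34}, {"translation": [0, 0, 0.2], "rotation": [0, 0, 0], "claw": 44}, {"translation": [0, 0, 0], "rotation": [0, 0, 0], "claw": 52}, {"translation": [0, 0, 0], "rotation": [0, 0, 0], "claw": 58}, {"translation": [0, 0, 0], "rotation": [0, 0, 0], "claw": 58}])

```text
clock: 22.65
tool_pos: [0.6, -0.009, 0.0277]
orientation: [-180.0, 0.0, -145.0]
force: [1.2, 0.2, 0.8]
opening: 0.0569
gripper_force: 0.0
```

Request:
arm_command(steps=[{"translation": [0, 0, -8], "rotation": [0, 0, 0], "claw": 58}, {"translation": [0, 0, -30], "rotation": [0, 0, 0], "claw": 58}, {"translation": [0, 0, -65], "rotation": [0, 0, 0], "claw": 58}, {"translation": [0, 0, -100], "rotation": [0, 0, 0], "claw": 58}, {"translation": [0, 0, -130], "rotation": [0, 0, 0], "claw": 58}])

```text
clock: 23.15
tool_pos: [0.6002, -0.009, 0.1604]
orientation: [-180.0, 0.1, -145.0]
force: [0.0, 0.2, -0.6]
opening: 0.0581
gripper_force: 0.0
```

Request:
arm_command(steps=[{"translation": [0, 0, -10], "rotation": [0, 0, 0], "claw": 58}, {"translation": [0, 0, -10], "rotation": [0, 0, 0], "claw": 58}])

```text
clock: 23.35
tool_pos: [0.6009, -0.0087, 0.1701]
orientation: [-179.9, 0.2, -145.0]
force: [-0.1, -0.1, -0.4]
opening: 0.058
gripper_force: 0.0
```

```bash
python3 - <<'E'
from h import *
go(.6,-.009,.17,-145)
im,d,P,c,f,M=snap("wrist"); cv2.imwrite("pics/w3.png",im[...,::-1])
z=P[...,2]
for a,b,s in((.038,.048,"tops"),(.02,.029,"disc")):
    m=(np.linalg.norm(P[...,:2]-[.6,-.01],axis=-1)<.055)&(z>a)&(z<b); print(s,m.sum(),cv2.minEnclosingCircle(P[m][:,:2].astype(np.float32)) if m.sum() else '',z[m].mean(),z[m].std())
E
```

```text
t [0.9 0.3 0.1] r [-0.02  0.04  0.01] F [-0.1 -0.1 -0.4] q6 -72.8 q1 17.8 pos [ 0.6009 -0.0087  0.1701] [-179.92    0.22 -144.97] op 0.058 0.0 t 23.35
tops 794 ((0.6003214716911316, -0.011275333352386951), 0.020225226879119873) 0.04335427012378406 0.0013130780789977691
disc 5202 ((0.6005818247795105, -0.011287203989923), 0.048221223056316376) 0.023791616476222965 0.001624812444248665
```

View pics/w3.png

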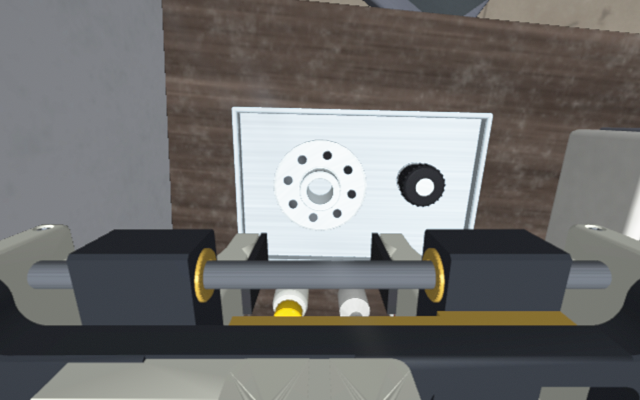

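The wrist view shows the rotor flat in the tray at (320,186) and the knob standing upright beside it at (422,185). The gripper is clear of both, and the rotor's measured heights (hub 43 mm, disc 24 mm) match it resting on the floor. Handing in.

```bash
python3 -c "
from plant import ctrl
print(ctrl.close_job())"
```

```text
the job is handed in; nothing more can be done
None
```

The knob was undone and set in the tray, then the rotor was lifted off and set upright beside it, and the job was handed in at about 23 s; the verdict was not shown.

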